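# Feed the fence five clicks and bolt the dial

## Robot

A 7-joint arm with a two-finger parallel gripper is mounted at the origin on a cart in front of the work surface, level with it; the furniture and walls round the work are solid. World frame = base frame: x ahead of the robot, y to its left, z up, the work surface at z = 0. Lengths are in m, angles in rad, forces in N, time in s.
With the tool pointing down it reaches from about 0.425 to 0.95 m from the base axis. Payload 4.7 kg.
Tool frame: the origin (TCP) lies at the very end of the fingers, on their centre line; the grasp point (between the pads) lies 19 mm behind it; z points along the fingers, y is the line along which they close (so a half turn about z gives the same grasp; the last joint's range is limited). The gripper opens to 85 mm and grips with 20 to 120 N. Pads are 22 mm wide; open, the fingers measure 114 mm over their backs; the gripper's body (76 mm by 85 mm) begins 54 mm behind the grasp point. The pads swing forward as they close: fully open they stand 13 mm farther back than shut.
Start: joints at [-1.186, 0.469, -0.049, 1.532, 0.024, 1.141, -0.082], TCP at [0.271, 0.618, 0.231] pointing down, gripper open.
Joint ranges: [-2.59, 2.59], [-0.33, 1.99], [-1.39, 1.29], [0.1, 2.45], [-1.04, 4.18], [0.21, 1.99], [-2.66, 2.66]. Speed limits (rad/s): [2.57, 2.57, 3.14, 3.14, 3.14, 3.14, 3.14].

## Interface

Orientations are given as a rotation vector (axis times angle).
In Python, from cell import arm gives the robot as it stands. Calls block until the motion is done:
- arm.move_pose(position, orientation): joint-space move of the TCP to a pose.
- arm.servo_line(position, ori=None, speed=0.15, f_stop=None): straight line of the TCP; ori=None keeps the orientation; speed is the mean speed in m/s. With f_stop (N) it stops when the force on the tool has changed by that much, and returns True; else False.
- arm.movej(angles): joint-space move.
- arm.command_gripper(opening, strength=None): finger opening in m; strength is the grip in N (None keeps the last); returns when the fingers have stopped.
- arm.wait(seconds).
- arm.solve_ik(position, orientation): joint angles nearest the present ones, or None.
- arm.read_state(): the state.
- arm.snapshot(name): name is "side" or "top"; returns a dict with "frame" (480x640x3 uint8, red, green, blue), "z_map" (480x640 float32, m along the optical axis (not along the pixel's ray), 0 where there is no reading), "fovy" (degrees; the focal length in pixels is half the picture's height over the tangent of half this angle, whatever the lens; pixels are square), "cx", "cy" (the principal point, pixels), "xyz" and "attitude" of the camera in the world. Camera axes: x right, y down, z forward; pixel columns grow to the right and rows downward; lengths in m; the calibration is good to about 2 mm. A picture is of the moment at which its call begins.
A pose or a line that the arm cannot do raises arm.Unreachable and nothing moves.
- arm.close_job(): hands the job in; it is judged then, once.
Trained networks look in a picture, given as the dict that the camera call returned (one of the last four; its "shot" number tells which), for a name from the list of things; names that differ only in an ending like _2 or _b are one class to them, and where a whole thing is asked for, a point or a joint stands for the part that bears it (a point fixed in the world has none). Each returns a list of dicts, best first, with "confidence" (0 to 1); they miss things now and then, are a little off and sometimes report something else, mostly with a low value. They report only what shows in the picture. A call takes as long as a camera call.
- arm.search_frame(picture, target): "xy" ([column, row] in pixels, amid what is visible of it).
- arm.spot_point(picture, target): "xy" ([column, row] in pixels: a listed point, or the origin of a listed thing).
The state is a dict: "t": time; "joints": joint angles; "qd": joint speeds; "joint_torque": joint torques, N m; "eef_pos": TCP position; "orientation": TCP orientation; "contact_force": force on the tool from outside, world axes, zero at the start; "wrist_torque": the same for the moment, N m; "finger_gap": finger opening in m; "gripper_force": force on a finger pad.
Only numpy, scipy, OpenCV 4.12 (cv2) and the standard library are available. Lean on these libraries where they do the work, as an engineer would, in place of code of your own. Each camera call takes 0.05 s, during which the arm holds its last target. There are 200 camera calls.

## Task

On the feed stop, turn the black dial clockwise (seen from above) by exactly five clicks, counted by feel, to feed the fence on; the dial has hidden free play, so turning that meets no click does not count. Then lock it: lift the red bolt handle out of its open notch, slide the bolt home towards the dial, and let the handle drop fully into the locking notch. Leave the loose things round about where they are.

Things in the scene. Friction and masses are not known exactly. Their poses are not given: they have to be found in the camera images.
- feed_stop: Fixture fixed to the desk: aluminium plate, 72 mm (x) by 240 mm (y -96 to +144), top 12 mm up. Origin on the desk under the dial's axis. A barrel bolt lies along +y (axis at x = 2, z = 38 mm), its red handle to -x; a fence at the -y end. Bolt bearings, 22 mm wide in x, top z = 48 mm, at y = 35 to 49 and 123 to 133 mm. A lamp's head hangs to its left (y over 0.11 m, 0.14-0.34 m up).
- dial_top (a point): Point of the fixture (does not turn) at the centre of the dial's flat top, 80 mm above the desk. The dial is a round black fluted knob, 44 mm in diameter, z = 50 to 80 mm, red line on top, axis vertical, over a grey housing 68 mm across with its top at z = 48 mm. A hidden wheel under it has 15 clicks a turn, 0.419 rad each; the dial drives it through free play.
- dial_grip (a point): On the dial's axis, 10 mm under its top; turns with the dial. The dial idles (under 0.03 N m) for up to 0.5 rad, partly taken up at the start, before it carries the wheel. Each click then begins with a jump to 0.2-0.8 N m, fades to almost nothing within 0.15 rad, and has its crest 0.21 rad after the jump; there the wheel snaps ahead, and the dial idles 0.2 rad to catch up.
- fence_edge (a point): Middle of the upper edge of the blue face of the aluminium fence (58 mm wide). At the start at y = -59.5 mm in the fixture's frame; each click clockwise feeds it 0.5 mm to -y. A click counts once its crest is passed; let go before it, the wheel falls back to the last detent. Turned back beyond the free play, the dial clicks back.
- notch_open (a point): Middle of the open notch, where the handle starts, level with the bolt's axis (z = 38 mm). A steel rail before the bolt (x = -16 to -12, y = 62 to 132 mm, top z = 46 mm in the fixture's frame) has two notches, 12 mm wide, open at the top: this one at y = 112 mm and the locking one at y = 82 mm.
- notch_lock (a point): Middle of the locking notch, 30 mm from the open one towards the dial, level with the bolt's axis. With the handle in it the bolt's nose stands between the teeth of the dial's wheel and blocks it; the nose goes in only when the wheel rests in a detent.
- handle_grip (a point): Middle of the handle's red grip, 46 mm from the bolt's axis: a cylinder 13 mm in diameter, 24 mm long along the handle, on a stem 8 mm thick. In a notch the handle lies level, pointing to the fixture's -x, 38 mm above the desk. This point's x axis points to the bolt's axis.
- bolt (a joint): Travel of the bolt towards the dial (fixture's -y), m: 0 open, 0.030 fully home; 0.6 N of friction. It slides only while the handle is lifted above the rail; in a notch the handle has 2 mm of play either way.
- bolt_handle (a joint): Swing of the bolt handle about the bolt's axis, rad: 0 level, down in a notch; 1.45 nearly upright. It clears the rail above 0.9. Released, it falls by its own weight: into a notch if over one, else on to the rail (about 0.7).
- masking_tape: Roll of masking tape lying flat, 103 mm across, 25 mm high, loose. Origin at the centre of its underside.
- paste_pot: Round white pot with lid, 68 mm across, 43 mm high, loose. Origin at the centre of its underside.
- silicone_dish: Small pink round dish, 54 mm across, 22 mm high, loose. Origin at the centre of its underside.
- strip_carton: Small white carton, 44 by 67 by 26 mm, loose. Origin at the centre of its underside.

How it is judged:
By the outcome, as a careful person would: the job done as asked, in the order asked, and still so for the second after the job is handed in, with the robot touching nothing.
It also fails if it takes over 67 s, if anything falls off the work surface, if the arm or the gripper's body presses on something with over 40 N, if the wrist force passes 120 N, or if a joint passes its speed limit or range.

## Working session

There is one attempt and no reset: what is moved stays moved. The work goes in short steps, each a Python script; the robot and the scene stay as the last script left them, time stands still between calls to the robot, and variables do not carry over. Pictures are saved under pics/ and viewed, at most 10 in all, crops included, and the job is handed in when it is done.

```bash
ls; mkdir -p pics; cat > h.py <<'E'
import numpy as np, cv2
from cell import arm
from scipy.spatial.transform import Rotation as R
def Rc(p):
    a=np.array(p["attitude"],float)
    if a.shape==(3,3): return a
    return R.from_rotvec(a).as_matrix() if a.size==3 else R.from_quat(a).as_matrix()
def back(p,uv,d=None,z=None):
    f=240/np.tan(np.radians(p["fovy"])/2)
    r=np.array([(uv[0]-p["cx"])/f,(uv[1]-p["cy"])/f,1.])
    w=Rc(p)@r; o=np.array(p["xyz"])
    if z is not None: d=(z-o[2])/w[2]
    return o+d*w
def save(p,n): cv2.imwrite("pics/"+n,cv2.cvtColor(p["frame"],cv2.COLOR_RGB2BGR))
E
python3 - <<'E'
from h import *
print({k:np.round(v,3) if not isinstance(v,dict) else v for k,v in arm.read_state().items()})
Z=dict(dial_top=.08,dial_grip=.07,fence_edge=None,notch_open=.038,notch_lock=.038,handle_grip=.038,feed_stop=0)
for n in("top","side"):
    p=arm.snapshot(n); save(p,n+"0.png")
    print(n,{k:np.round(p[k],3) for k in("fovy","cx","cy","xyz","attitude")})
    for t,z in Z.items():
        for r in arm.spot_point(p,t)[:2]:
            uv=r["xy"]; d=p["z_map"][int(uv[1]),int(uv[0])]
            print(t,np.round(uv,1),round(r["confidence"],2),"z:",np.round(back(p,uv,z=z),4) if z is not None else "", "depth:",np.round(back(p,uv,d=d),4))
    for t in("masking_tape","paste_pot","silicone_dish","strip_carton"):
        for r in arm.spot_point(p,t)[:1]: print(t,np.round(r["xy"]),round(r["confidence"],2),np.round(back(p,r["xy"],z=0),3))
E
```

```text
pics
{'t': np.float64(0.0), 'joints': array([-1.186,  0.469, -0.049,  1.534,  0.024,  1.141, -0.082]), 'qd': array([ 0.   ,  0.001,  0.   , -0.001, -0.001, -0.001,  0.001]), 'joint_torque': array([-1.0000e-03, -5.1031e+01, -4.7000e-02, -2.3771e+01,  1.1000e-02,
        8.0000e-03,  0.0000e+00]), 'eef_pos': array([0.271, 0.617, 0.23 ]), 'orientation': array([-6.450e-01, -3.074e+00,  3.000e-03]), 'contact_force': array([-0.756,  0.367,  0.582]), 'wrist_torque': array([ 0.022,  0.018, -0.02 ]), 'gripper_force': np.float64(0.0), 'finger_gap': np.float64(0.085)}
top {'fovy': np.float64(46.315), 'cx': np.float64(320.01), 'cy': np.float64(237.312), 'xyz': array([ 0.473, -0.089,  1.228]), 'attitude': array([-2.175,  2.211, -0.091])}
dial_top [346.5 245.2] 0.59 z: [ 0.5351 -0.1602  0.08  ] depth: [ 0.5351 -0.1602  0.0801]
dial_grip [347.  246.7] 0.82 z: [ 0.5325 -0.1618  0.07  ] depth: [ 0.5322 -0.1614  0.0754]
fence_edge [374.2 237.8] 0.45 z:  depth: [ 0.5541 -0.2253  0.0094]
notch_open [297.3 271.7] 0.92 z: [ 0.4829 -0.0574  0.038 ] depth: [ 0.4829 -0.0573  0.0315]
notch_open [345.2 247.8] 
[... 1150 characters left out ...]
5323 -0.161   0.0797]
fence_edge [359.8 237. ] 0.45 z:  depth: [ 0.554  -0.2152  0.043 ]
notch_open [302.  263.6] 0.61 z: [ 0.4807 -0.0566  0.038 ] depth: [ 0.4819 -0.0565  0.0354]
notch_lock [312.1 261. ] 0.75 z: [ 0.4876 -0.0836  0.038 ] depth: [ 0.4882 -0.0836  0.0367]
notch_lock [306.1 274. ] 0.18 z: [ 0.4501 -0.0668  0.038 ] depth: [ 0.4475 -0.0669  0.0437]
handle_grip [307.3 274.8] 0.59 z: [ 0.4477 -0.07    0.038 ] depth: [ 0.4463 -0.07    0.041 ]
feed_stop [338.5 253.3] 0.9 z: [ 0.5276 -0.1575  0.    ] depth: [ 0.5038 -0.1545  0.0474]
masking_tape [242. 220.] 0.69 [0.643 0.112 0.   ]
paste_pot [438. 276.] 0.69 [ 0.45  -0.425  0.   ]
strip_carton [430. 229.] 0.69 [ 0.598 -0.421  0.   ]
```

```bash
python3 - <<'E'
import cv2
a=cv2.imread("pics/top0.png")[180:330,230:430]
cv2.imwrite("pics/c1.png",cv2.resize(a,None,fx=4,fy=4,interpolation=cv2.INTER_CUBIC))
E
```

```text
(no output)
```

View pics/c1.png

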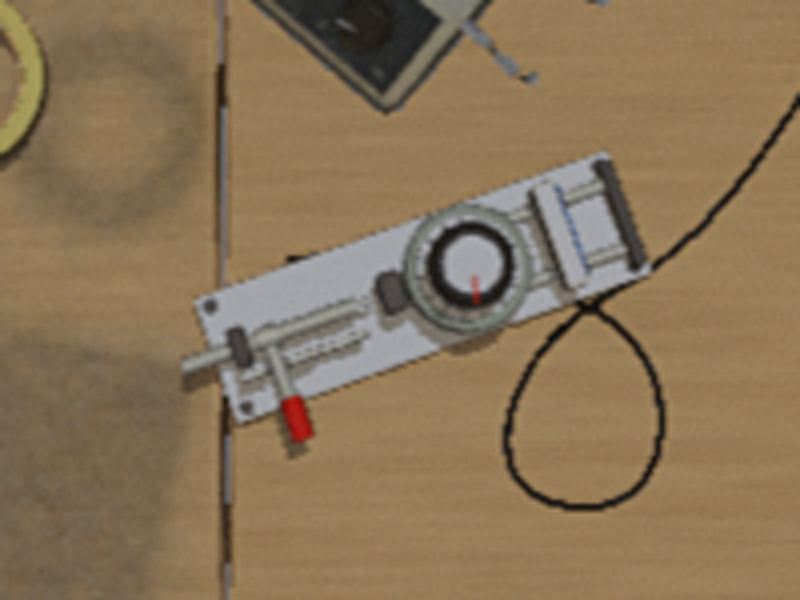

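View pics/side0.png

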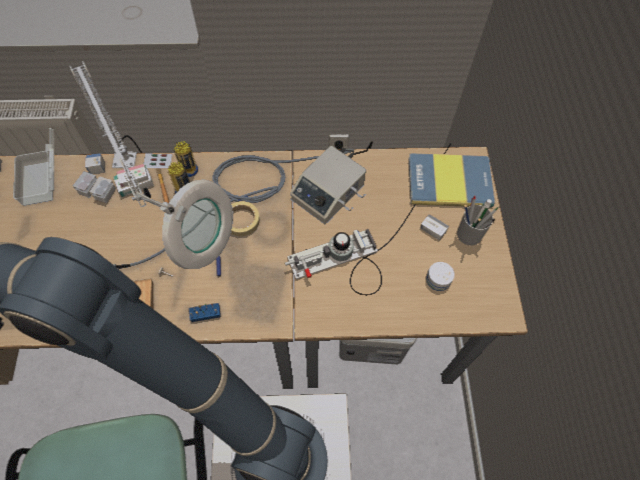

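The crop shows the dial at about (347,246), the red handle at about (304,284) and the fence at about (371,238) in the full top image. The fixture is yawed roughly 20° clockwise. The side image shows the lamp ring at about (198,225), which lies between the arm and the fixture. Next I'll fit the geometry and find the lamp's extent.

```bash
python3 - <<'E'
from h import *
def cloud(p):
    v,u=np.mgrid[0:480,0:640]; f=240/np.tan(np.radians(p["fovy"])/2); d=p["z_map"]
    r=np.stack([(u-p["cx"])/f,(v-p["cy"])/f,np.ones_like(d)],-1)*d[...,None]
    return r@Rc(p).T+np.array(p["xyz"]), d>0
for n in("top","side"):
    p=arm.snapshot(n); P,ok=cloud(p)
    near=ok&(np.hypot(P[...,0]-.534,P[...,1]+.16)<.035)
    m=near&(P[...,2]>.07); 
    (c,rad)=cv2.minEnclosingCircle(P[m][:,:2].astype(np.float32))
    print(n,"dial",c,rad,P[m].mean(0),m.sum())
    fr=p["frame"].astype(int)
    red=(fr[...,0]>150)&(fr[...,1]<60)&(fr[...,2]<60)&ok
    hr=red&(np.hypot(P[...,0]-.455,P[...,1]+.07)<.04); vs=np.argwhere(hr)[:,::-1]
    print("red handle px",vs.mean(0),back(p,vs.mean(0),z=.042),P[hr].mean(0),hr.sum())
    dr=red&(np.hypot(P[...,0]-.534,P[...,1]+.16)<.03)
    if dr.any(): print("red line",P[dr].mean(0),dr.sum())
    # plate: not wood colored, within area, z .005-.02
    if n=="top":
        C=np.array([(195,300),(605,152),(650,268),(240,422)])/4+np.array([230,180])
        W=np.array([back(p,c,z=.012) for c in C]); print(W)
        ctr=W.mean(0); ax=(W[1]+W[2]-W[0]-W[3])[:2]; ax/=np.linalg.norm(ax)   # fixture -y
        print("centre",ctr,"-y dir",ax,"origin",ctr[:2]+.024*ax,"len",np.linalg.norm(W[0]-W[1]),np.linalg.norm(W[1]-W[2]))
    lam=ok&(P[...,2]>.12)&(P[...,0]>.35)&(P[...,0]<1.0)&(P[...,1]>-.2)&(P[...,1]<.35)
    Q=P[lam]; print("lamp",lam.sum(),np.percentile(Q,[1,10,50,90,99],axis=0).round(3) if lam.any() else "")
    for y0 in np.arange(-.2,.35,.05):
        s=Q[(Q[:,1]>=y0)&(Q[:,1]<y0+.05)]
        if len(s)>5: print(round(y0,2),len(s),"x",s[:,0].min().round(3),s[:,0].max().round(3),"z",s[:,2].min().round(3),s[:,2].max().round(3))
E
```

```text
top dial (0.5337868332862854, -0.16342106461524963) 0.02292894944548607 [ 0.53358822 -0.1631096   0.0797066 ] 363
red handle px [303.91176471 284.20588235] [ 0.45630432 -0.07109931  0.042     ] [ 0.45633096 -0.0711263   0.04386849] 34
[[ 0.51984981 -0.01708703  0.012     ]
 [ 0.5969632  -0.24141355  0.012     ]
 [ 0.53324477 -0.26437622  0.012     ]
 [ 0.45360272 -0.04058158  0.012     ]]
centre [ 0.52591512 -0.1408646   0.012     ] -y dir [ 0.33018722 -0.94391546] origin [ 0.53383962 -0.16351857] len 0.2372105784134152 0.06772977809685483
lamp 10092 [[0.407 0.115 0.162]
 [0.436 0.137 0.193]
 [0.503 0.193 0.288]
 [0.571 0.305 0.384]
 [0.621 0.345 0.435]]
0.1 1782 x 0.453 0.591 z 0.141 0.297
0.15 3838 x 0.403 0.589 z 0.151 0.34
0.2 2222 x 0.398 0.537 z 0.199 0.377
0.25 1074 x 0.47 0.54 z 0.347 0.458
0.3 1176 x 0.512 0.636 z 0.355 0.452
side dial (0.5294407606124878, -0.16277095675468445) 0.02459188550710678 [ 0.52948015 -0.16125717  0.07804384] 208
red handle px [307.60869565 272.56521739] [ 0.45224526 -0.0709121   0.042     ] [ 0.45200782 -0.07091074  0.04254242] 23
lamp 5590 [[0.4   0.116 0.156]
 [0.422 0.136 0.184]
 [0.486 0.187 0.264]
 [0.551 0.246 0.357]
 [0.595 0.336 0.407]]
0.1 1054 x 0.455 0.583 z 0.141 0.294
0.15 2386 x 0.402 0.583 z 0.149 0.338
0.2 1603 x 0.396 0.538 z 0.194 0.375
0.25 347 x 0.468 0.534 z 0.348 0.457
0.3 200 x 0.509 0.629 z 0.351 0.449
```

View pics/top0.png

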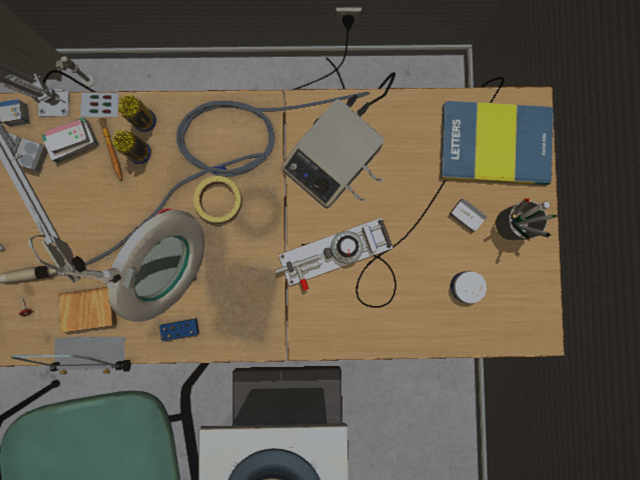

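```bash
cat >> h.py <<'E'
O=np.array([.5325,-.1632,0]); YAW=.336
F=R.from_euler('z',YAW)
def down(a):  # tool z down, tool y (closing line) at world azimuth a
    y=np.array([np.cos(a),np.sin(a),0]); z=np.array([0,0,-1.]); x=np.cross(y,z)
    return R.from_matrix(np.stack([x,y,z],1))
def fx(*v): return O+F.apply(np.array(v)/1000.)
E
python3 - <<'E'
from h import *
s=arm.read_state(); Rt=R.from_rotvec(s["orientation"])
print("tool y",Rt.as_matrix()[:,1])
def ik(p,r): 
    q=arm.solve_ik(list(p),list(r.as_rotvec())); return None if q is None else np.round(q,2)
print("up",ik([.25,.50,.55],Rt),ik([.2,.42,.55],Rt),ik([.271,.617,.55],Rt))
for a in np.arange(-3,3.2,.6): print(round(a,2),"dial",ik(fx(0,0,55),down(a)),"over",ik(fx(0,0,350),down(a)))
for t in(0,.3,.5,.7,.9):
  for s2 in(1,-1):
    # tilt: approach leans toward fixture +x by t
    M=F*R.from_euler('y',-t)*R.from_matrix(np.array([[s2,0,0],[0,-s2,0],[0,0,-1.]]).T)
    print("handle tilt",t,s2,M.as_matrix()[:,2].round(2),ik(fx(-44,112,38)+M.apply([0,0,.012]),M))
E
```

```text
tool y [4.02108521e-01 9.15592014e-01 3.29526879e-05]
up [-1.15  0.18 -0.04  1.24  0.01  1.73 -0.03] [-1.17  0.   -0.05  1.43  0.    1.71 -0.06] [-1.2   0.41 -0.03  0.93  0.01  1.81 -0.07]
-3.0 dial [-0.53  0.8   1.11  2.01 -0.91  0.94 -1.94] over [-0.64  0.3   1.12  1.69 -0.28  1.32 -2.47]
-2.4 dial [-0.53  0.8   1.11  2.01 -0.91  0.94 -1.34] over [-0.64  0.3   1.12  1.69 -0.28  1.32 -1.87]
-1.8 dial [-0.41  0.66  0.87  2.01 -0.7   0.81 -0.92] over [-0.58  0.27  1.02  1.69 -0.24  1.31 -1.32]
-1.2 dial [-0.36  0.62  0.79  2.   -0.64  0.78 -0.38] over [-0.51  0.24  0.9   1.69 -0.2   1.31 -0.76]
-0.6 dial [-0.33  0.61  0.76  2.   -0.6   0.76  0.19] over [-0.48  0.24  0.86  1.69 -0.19  1.3  -0.18]
0.0 dial [-0.29  0.59  0.7   2.   -0.55  0.75  0.74] over [-0.45  0.23  0.82  1.69 -0.17  1.3   0.41]
0.6 dial [-0.25  0.57  0.63  2.   -0.49  0.73  1.28] over [-0.46  0.23  0.83  1.69 -0.18  1.3   1.01]
1.2 dial [-0.12  0.53  0.45  1.99 -0.35  0.7   1.74] over [-0.43  0.23  0.8   1.68 -0.17  1.3   1.6 ]
1.8 dial [ 0.01  0.51  0.28  1.98 -0.22  0.68  2.22] over [-0.41  0.22  0.77  1.68 -0.16  1.3   2.19]
2.4 dial [ 0.94  0.73 -1.    1.93  0.78  0.93  1.95] over [ 1.09  0.4  -1.17  1.61  0.37  1.38  2.28]
3.0 dial [-0.53  0.8   1.11  2.01 -0.91  0.94 -2.22] over None
handle tilt 0 1 [ 0.  0. -1.] [-0.46  0.52  0.67  2.23 -0.6   0.57 -0.57]
handle tilt 0 -1 [ 0.  0. -1.] [-0.08  0.44  0.17  2.21 -0.15  0.5   2.12]
handle tilt 0.3 1 [ 0.28  0.1  -0.96] [ 0.04  0.39  0.13  2.38 -1.04  0.22 -0.07]
handle tilt 0.3 -1 [ 0.28  0.1  -0.96] [ 0.84  0.52 -0.83  2.34  1.01  0.28  1.09]
handle tilt 0.5 1 [ 0.45  0.16 -0.88] None
handle tilt 0.5 -1 [ 0.45  0.16 -0.88] None
handle tilt 0.7 1 [ 0.61  0.21 -0.76] None
handle tilt 0.7 -1 [ 0.61  0.21 -0.76] None
handle tilt 0.9 1 [ 0.74  0.26 -0.62] None
handle tilt 0.9 -1 [ 0.74  0.26 -0.62] None
```

```bash
python3 - <<'E'
from h import *
s=arm.read_state(); Rt=R.from_rotvec(s["orientation"])
q=arm.solve_ik([.21,.44,.6],list(Rt.as_rotvec())); arm.movej(list(q))
q=np.array(arm.read_state()["joints"]); q[0]=.3; arm.movej(list(q))
s=arm.read_state(); print(s["t"],np.round(s["eef_pos"],3),np.round(s["joints"],2))
for a in np.arange(-1.5,3.2,.4):
    q1=arm.solve_ik(list(fx(0,0,140)),list(down(a).as_rotvec())); print(round(a,2),None if q1 is None else np.round(q1,2))
E
```

```text
5.1667 [ 0.46  -0.164  0.598] [ 0.3   0.06 -0.05  1.26  0.    1.82 -0.06]
-1.5 [ 0.26  0.38 -0.04  1.91  0.02  0.85 -1.3 ]
-1.1 [ 0.27  0.38 -0.06  1.91  0.03  0.85 -0.9 ]
-0.7 [ 0.28  0.38 -0.07  1.91  0.03  0.86 -0.51]
-0.3 [ 0.28  0.38 -0.08  1.91  0.04  0.86 -0.11]
0.1 [ 0.29  0.38 -0.09  1.91  0.04  0.86  0.28]
0.5 [ 0.3   0.38 -0.1   1.91  0.05  0.86  0.67]
0.9 [ 0.31  0.38 -0.11  1.91  0.06  0.86  1.07]
1.3 [ 0.31  0.38 -0.12  1.91  0.06  0.86  1.47]
1.7 [ 0.35  0.38 -0.16  1.9   0.08  0.86  1.85]
2.1 [ 0.36  0.38 -0.18  1.9   0.09  0.86  2.24]
2.5 [ 0.4   0.39 -0.23  1.9   0.11  0.86  2.62]
2.9 [-0.56  0.62  1.11  1.95 -0.66  1.   -2.52]
```

```bash
python3 - <<'E'
from h import *
a0=1.5
arm.move_pose(list(fx(0,0,140)),list(down(a0-np.pi/2).as_rotvec()))
print(arm.servo_line(list(fx(0,0,57)),speed=.08,f_stop=15))
def rep(l,ax):
    s=arm.read_state(); print(l,round(s["t"],2),"f",np.round(s["contact_force"],2),"m",np.round(s["wrist_torque"],3),"along",round(float(np.dot(s["contact_force"],ax)),2),"gap",round(s["finger_gap"],4),"gf",round(s["gripper_force"],1),"pos",np.round(s["eef_pos"],4),round(s["joints"][6],3)); return s
ax=down(a0-np.pi/2).as_matrix()[:,1]
rep("open",ax)
arm.command_gripper(.040,20); s=rep("grip",ax)
p=np.array(s["eef_pos"])
for d in(.001,):
    arm.servo_line(list(p+d*ax),speed=.03); rep("+1mm",ax)
E
```

```text
False
open 8.06 f [-0.44  0.93 -0.72] m [-0.032  0.01   0.004] along -0.51 gap 0.0855 gf 0.0 pos [ 0.533  -0.1633  0.0575] 0.096
grip 8.52 f [ 0.92 -0.07  3.04] m [ 0.065  0.022 -0.06 ] along 0.92 gap 0.0429 gf 21.8 pos [ 0.5331 -0.1633  0.0575] 0.096
+1mm 8.77 f [-3.8   0.88  4.25] m [ 0.073  0.723 -0.022] along -3.85 gap 0.0434 gf 22.0 pos [ 0.5332 -0.1633  0.0575] 0.096
```

```bash
python3 - <<'E'
from h import *
a0=1.5
def rep(l,ax):
    s=arm.read_state(); print(l,round(s["t"],2),"f",np.round(s["contact_force"],2),"m",np.round(s["wrist_torque"],3),"along",round(float(np.dot(s["contact_force"],ax)),2),"gap",round(s["finger_gap"],4),"gf",round(s["gripper_force"],1),"pos",np.round(s["eef_pos"],4),round(s["joints"][6],3)); return s
arm.command_gripper(.06)
arm.move_pose(list(fx(0,0,57)+[.0003,0,0]),list(down(a0).as_rotvec()))
ax=down(a0).as_matrix()[:,1]
rep("open",ax)
arm.command_gripper(.040,20); s=rep("grip",ax)
arm.command_gripper(.040,80); s=rep("grip80",ax)
q=np.array(s["joints"])
# one small turn to time it
for i in range(3):
    q[6]-=.03; arm.movej(list(q)); rep("turn",ax)
E
```

```text
open 10.26 f [-0.67  0.67  0.57] m [-0.025 -0.017  0.019] along 0.62 gap 0.0601 gf 0.0 pos [ 0.5328 -0.1633  0.0569] 1.394
grip 10.53 f [-0.77 -0.86  1.72] m [0.003 0.086 0.005] along -0.91 gap 0.0433 gf 20.9 pos [ 0.5329 -0.163   0.0571] 1.394
grip80 10.75 f [-0.83  0.54  6.42] m [0.184 0.403 0.01 ] along 0.48 gap 0.0414 gf 80.4 pos [ 0.5329 -0.1631  0.0574] 1.394
turn 11.0 f [-1.43  0.45  2.78] m [0.086 0.236 0.032] along 0.34 gap 0.0413 gf 81.1 pos [ 0.5329 -0.1631  0.0575] 1.365
turn 11.25 f [-1.19  0.45  4.07] m [ 0.052  0.246 -0.016] along 0.37 gap 0.0418 gf 81.1 pos [ 0.5328 -0.1631  0.0575] 1.335
turn 11.5 f [-0.82  0.73  3.4 ] m [ 0.169  0.304 -0.029] along 0.67 gap 0.0414 gf 81.1 pos [ 0.5329 -0.163   0.0575] 1.305
```

```bash
python3 - <<'E'
from h import *
q=np.array(arm.read_state()["joints"]); out=[]
for i in range(30):
    q[6]-=.035; arm.movej(list(q)); s=arm.read_state()
    out.append((round(q[6],3),round(s["joints"][6],3),round(s["wrist_torque"][2],3),round(s["joint_torque"][6],3)))
    if sum(1 for k in range(1,len(out)) if out[k][2]>.12 and out[k-1][2]<=.12)>=2: break
print(s["t"],np.round(s["eef_pos"],4))
for o in out: print(*o)
E
```

```text
16.0 [ 0.5329 -0.1629  0.0575]
1.27 1.271 0.008 -0.027
1.235 1.236 0.017 -0.027
1.2 1.201 -0.042 -0.027
1.165 1.166 -0.027 -0.027
1.13 1.131 -0.019 -0.025
1.095 1.097 0.338 -0.394
1.06 1.062 0.725 -0.762
1.025 1.026 0.142 -0.163
0.99 0.991 0.093 -0.087
0.955 0.956 0.031 -0.047
0.92 0.921 0.024 -0.028
0.885 0.886 -0.039 -0.026
0.85 0.851 -0.015 -0.027
0.815 0.817 0.025 -0.027
0.78 0.782 0.048 -0.027
0.745 0.747 -0.06 -0.027
0.71 0.712 -0.027 -0.026
0.675 0.677 0.269 -0.286
```

```bash
python3 - <<'E'
from h import *
q=np.array(arm.read_state()["joints"]); q[6]=.675; out=[]; n=2; last=-.286; J=.685
while q[6]>-1.4:
    q[6]-=.035; arm.movej(list(q)); s=arm.read_state(); t=s["joint_torque"][6]
    out.append((round(q[6],3),round(s["wrist_torque"][2],3),round(t,3)))
    if t<-.09 and last>=-.09 and J-q[6]>.3: n+=1; J=q[6]+.01; out.append(("CLICK",n))
    last=t
    if n==5 and J-q[6]>=.29: break
print(s["t"],np.round(s["eef_pos"],4))
for o in out: print(*o)
p=arm.snapshot("top"); save(p,"t2.png")
E
```

```text
27.0 [ 0.5333 -0.1629  0.0575]
0.64 0.204 -0.207
0.605 0.101 -0.128
0.57 0.057 -0.081
0.535 -0.112 -0.046
0.5 -0.022 -0.027
0.465 0.027 -0.027
0.43 0.034 -0.027
0.395 -0.005 -0.027
0.36 0.008 -0.027
0.325 -0.027 -0.027
0.29 -0.003 -0.025
0.255 0.348 -0.417
CLICK 3
0.22 0.241 -0.234
0.185 0.098 -0.129
0.15 -0.002 -0.08
0.115 -0.046 -0.045
0.08 0.016 -0.028
0.045 -0.0 -0.028
0.01 -0.015 -0.027
-0.025 0.011 -0.027
-0.06 0.054 -0.027
-0.095 -0.005 -0.027
-0.13 0.042 -0.037
-0.165 0.452 -0.435
CLICK 4
-0.2 0.79 -0.829
-0.235 0.151 -0.15
-0.27 0.062 -0.075
-0.305 0.04 -0.036
-0.34 0.039 -0.016
-0.375 -0.045 -0.017
-0.41 -0.012 -0.017
-0.445 -0.005 -0.017
-0.48 -0.042 -0.016
-0.515 0.017 -0.016
-0.55 0.08 -0.072
-0.585 0.44 -0.452
CLICK 5
-0.62 0.857 -0.825
-0.655 0.13 -0.142
-0.69 0.026 -0.074
-0.725 -0.004 -0.034
-0.76 -0.032 -0.016
-0.795 0.007 -0.016
-0.83 0.002 -0.016
-0.865 0.028 -0.016
```

Five clean jumps 0.42 rad apart, and the dial stopped about 0.1 rad past the fifth crest. Now I'll release it, lift, and plan the handle swing.

```bash
cat >> h.py <<'E'
def hp(h,y,tilt,s2=1,dep=.010,r=46):
    M=F*R.from_euler('y',-tilt)*R.from_matrix(np.diag([s2,-s2,-1.]))
    p=fx(2-r*np.cos(h),y,38+r*np.sin(h))+M.apply([0,0,dep])
    return p,M
E
python3 - <<'E'
from h import *
arm.command_gripper(.07); p=np.array(arm.read_state()["eef_pos"])
arm.servo_line(list(p+[0,0,.075]),speed=.12)
s=arm.read_state(); print(s["t"],s["contact_force"].round(1) if hasattr(s["contact_force"],"round") else s["contact_force"])
for s2 in(1,-1):
  for h,y,t in [(0,112,.25),(0,112,.2),(0,112,.1),(0,112,0),(.6,112,-.2),(1.15,112,-.3),(1.15,112,-.5),(1.15,112,-.7),(1.15,112,-.9),(1.15,82,-.5),(0,82,.1)]:
    P,M=hp(h,y,t,s2); q=arm.solve_ik(list(P),list(M.as_rotvec())); print(s2,h,y,t,P.round(3),None if q is None else np.round(q,2))
E
```

```text
28.2167 [-0.9  0.1  0.6]
1 0 112 0.25 [ 0.456 -0.071  0.028] [ 0.48  0.41 -0.41  2.33  0.24  0.21 -1.34]
1 0 112 0.2 [ 0.456 -0.071  0.028] [ 0.46  0.42 -0.4   2.3   0.26  0.28 -1.38]
1 0 112 0.1 [ 0.455 -0.072  0.028] [ 0.42  0.43 -0.39  2.24  0.3   0.42 -1.44]
1 0 112 0 [ 0.454 -0.072  0.028] [ 0.38  0.46 -0.39  2.19  0.33  0.55 -1.48]
1 0.6 112 -0.2 [ 0.46  -0.07   0.054] [ 0.32  0.49 -0.38  2.04  0.31  0.86 -1.51]
1 1.15 112 -0.3 [ 0.477 -0.064  0.07 ] [ 0.27  0.53 -0.37  1.94  0.3   1.02 -1.52]
1 1.15 112 -0.5 [ 0.475 -0.065  0.071] [ 0.2   0.62 -0.33  1.83  0.31  1.24 -1.53]
1 1.15 112 -0.7 [ 0.474 -0.065  0.072] [ 0.14  0.72 -0.29  1.73  0.31  1.44 -1.54]
1 1.15 112 -0.9 [ 0.472 -0.066  0.074] [ 0.08  0.82 -0.25  1.63  0.31  1.62 -1.54]
1 1.15 82 -0.5 [ 0.485 -0.093  0.071] [ 0.23  0.63 -0.31  1.8   0.33  1.25 -1.49]
1 0 82 0.1 [ 0.465 -0.1    0.028] [ 0.48  0.45 -0.39  2.21  0.29  0.44 -1.37]
-1 0 112 0.25 [ 0.456 -0.071  0.028] [ 0.93  0.59 -0.98  2.3   1.03  0.43  1.06]
-1 0 112 0.2 [ 0.456 -0.071  0.028] [ 0.93  0.61 -1.    2.28  0.99  0.52  1.1 ]
-1 0 112 0.1 [ 0.455 -0.072  0.028] [ 0.91  0.65 -1.04  2.22  0.92  0.67  1.14]
-1 0 112 0 [ 0.454 -0.072  0.028] [ 0.87  0.69 -1.05  2.16  0.87  0.81  1.16]
-1 0.6 112 -0.2 [ 0.46  -0.07   0.054] [ 0.81  0.75 -1.09  2.02  0.77  1.11  1.21]
-1 1.15 112 -0.3 [ 0.477 -0.064  0.07 ] [ 0.75  0.8  -1.1   1.91  0.73  1.28  1.21]
-1 1.15 112 -0.5 [ 0.475 -0.065  0.071] [ 0.67  0.9  -1.08  1.8   0.71  1.51  1.19]
-1 1.15 112 -0.7 [ 0.474 -0.065  0.072] [ 0.6   1.   -1.07  1.7   0.69  1.72  1.16]
-1 1.15 112 -0.9 [ 0.472 -0.066  0.074] [ 0.54  1.1  -1.06  1.6   0.67  1.92  1.12]
-1 1.15 82 -0.5 [ 0.485 -0.093  0.071] [ 0.7   0.9  -1.07  1.77  0.73  1.52  1.24]
-1 0 82 0.1 [ 0.465 -0.1    0.028] [ 0.96  0.67 -1.04  2.18  0.91  0.69  1.21]
```

```bash
python3 - <<'E'
from h import *
def rep(l):
    s=arm.read_state(); print(l,round(s["t"],2),"f",np.round(s["contact_force"],1),"gap",round(s["finger_gap"],4),"gf",round(s["gripper_force"],1),"pos",np.round(s["eef_pos"],4)); return s
p=arm.snapshot("side")
d=p["z_map"]; print("station z",[back(p,(u,v),d=d[v,u]).round(3) for u,v in((335,165),(322,200),(350,180))])
P,M=hp(0,112,.15); up=np.array([0,0,.08])
arm.move_pose(list(P+up),list(M.as_rotvec()))
arm.command_gripper(.045)
print(arm.servo_line(list(P),speed=.08,f_stop=12)); rep("at")
p=arm.snapshot("top"); save(p,"t3.png")
arm.command_gripper(.008,40); rep("grip")
p=arm.snapshot("side"); 
a=p["frame"][200:320,230:390]; b=cv2.resize(a,None,fx=5,fy=5,interpolation=cv2.INTER_CUBIC); cv2.imwrite("pics/c3.png",b[...,::-1])
E
```

```text
station z [array([ 0.451, -0.127,  0.517]), array([ 0.654, -0.115,  0.077]), array([ 0.337, -0.142,  0.634])]
False
at 30.34 f [-0.6  0.4  0.4] gap 0.0447 gf 0.0 pos [ 0.4558 -0.0715  0.0285]
grip 30.78 f [-0.2 -0.3  3.7] gap 0.0112 gf 39.2 pos [ 0.4556 -0.0716  0.0284]
```

View pics/c3.png

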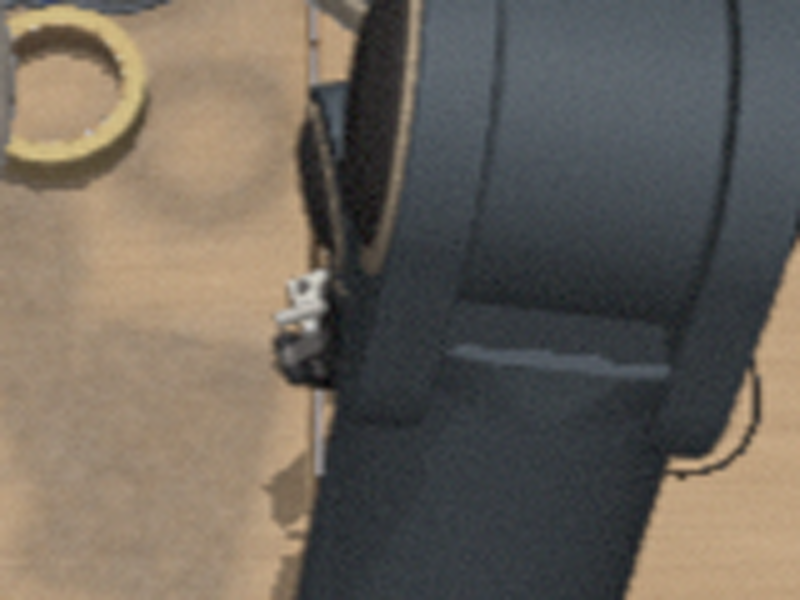

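The arm hides the handle in this view: only the bolt's end and a fingertip show, at about (300,340) in the crop. The 11 mm gap at 39 N means the handle is held, so I'll swing it up.

```bash
python3 - <<'E'
from h import *
def rep(l):
    s=arm.read_state(); print(l,round(s["t"],2),"f",np.round(F.inv().apply(s["contact_force"]),1),"gap",round(s["finger_gap"],4),"pos",np.round(F.inv().apply(np.array(s["eef_pos"])-O)*1000,1)); return s
T=lambda h:.15-.7*h
for h in np.linspace(0,1.15,8)[1:]:
    P,M=hp(h,112,T(h)); arm.servo_line(list(P),list(M.as_rotvec()),speed=.03); s=rep(round(h,2))
    if np.linalg.norm(s["contact_force"])>25: print("STOP");break
E
```

```text
0.16 31.23 f [ 1.6 -0.5 -4.3] gap 0.0113 pos [-43.1 112.1  35. ]
0.33 31.63 f [ 1.1 -0.6 -4. ] gap 0.0111 pos [-42.5 112.1  42.3]
0.49 32.02 f [ 1.  -0.6 -4.5] gap 0.0117 pos [-40.9 112.1  49.4]
0.66 32.42 f [-0.9 -0.7 -3.7] gap 0.0111 pos [-38.4 112.1  56. ]
0.82 32.81 f [-2.7 -0.3 -2.4] gap 0.0112 pos [-34.5 112.   62.3]
0.99 33.2 f [-3.5 -0.  -1.2] gap 0.0111 pos [-29.4 112.1  67.7]
1.15 33.58 f [-3.8 -0.3  0.3] gap 0.0112 pos [-23.1 112.1  72.1]
```

```bash
python3 - <<'E'
from h import *
def rep(l):
    s=arm.read_state(); print(l,round(s["t"],2),"f",np.round(F.inv().apply(s["contact_force"]),1),"gap",round(s["finger_gap"],4),"pos",np.round(F.inv().apply(np.array(s["eef_pos"])-O)*1000,1)); return s
T=lambda h:.15-.7*h
P,M=hp(1.15,81.5,T(1.15)); print("hit",arm.servo_line(list(P),list(M.as_rotvec()),speed=.03,f_stop=10)); s=rep("slid")
y=F.inv().apply(np.array(s["eef_pos"])-O)[1]*1000
if y<83.5:
    for h in np.linspace(1.15,0.05,8)[1:]:
        P,M=hp(h,82.1,T(h)); arm.servo_line(list(P),list(M.as_rotvec()),speed=.03); s=rep(round(h,2))
        if np.linalg.norm(s["contact_force"])>20: print("STOP");break
E
```

```text
hit False
slid 34.75 f [-4.6  1.3  1.2] gap 0.0106 pos [-23.1  82.   72.2]
0.99 35.12 f [-1.9  1.5  2.6] gap 0.0109 pos [-27.5  82.   68.5]
0.84 35.5 f [-1.3  1.5  8. ] gap 0.0111 pos [-32.1  81.9  63.8]
0.68 35.88 f [-0.5  1.6  6.1] gap 0.0111 pos [-35.4  81.9  57.9]
0.52 36.27 f [3.9 1.5 3.3] gap 0.0111 pos [-37.5  81.8  51.4]
0.36 36.65 f [ 2.7  1.7 -0.3] gap 0.0115 pos [-41.2  81.8  44.3]
0.21 37.03 f [1.1 0.4 1.9] gap 0.0112 pos [-42.9  81.9  37.5]
0.05 37.42 f [-0.6  0.3  3.3] gap 0.0112 pos [-43.3  82.   30.3]
```

```bash
python3 - <<'E'
from h import *
arm.command_gripper(.05); p=np.array(arm.read_state()["eef_pos"])
arm.servo_line(list(p+[0,0,.12]),speed=.12)
q=np.array(arm.read_state()["joints"]); 
T=arm.solve_ik([.42,-.1,.45],list(down(.3).as_rotvec())); arm.movej(list(T))
q=np.array(arm.read_state()["joints"]); q[0]+=.9; arm.movej(list(q))
s=arm.read_state(); print(s["t"],np.round(s["eef_pos"],3))
out=[]
for n,(r0,c0) in dict(top=(180,230),side=(190,250)).items():
    p=arm.snapshot(n); save(p,n+"9.png"); out.append(cv2.resize(p["frame"][r0:r0+120,c0:c0+160][...,::-1],(640,480) if 0 else (400,300),interpolation=cv2.INTER_CUBIC))
    for t,z in dict(handle_grip=.038,notch_lock=.038,fence_edge=.05).items():
        for r in arm.spot_point(p,t)[:1]: print(n,t,r["confidence"],(F.inv().apply(back(p,r["xy"],z=z)-O)*1000).round(1))
    fr=p["frame"].astype(int); red=(fr[...,0]>150)&(fr[...,1]<60)&(fr[...,2]<60); v=np.argwhere(red)[:,::-1]
    g=[F.inv().apply(back(p,u,z=.042)-O)*1000 for u in v]; g=np.array([x for x in g if -75<x[0]<-10 and 50<x[1]<140]); print("red",len(g),g.mean(0).round(1) if len(g) else "")
    m=p["z_map"]; print("red z",np.median([back(p,u,d=m[u[1],u[0]])[2] for u in v if 40<abs((F.inv().apply(back(p,u,z=.042)-O)*1000)[1])<140]))
cv2.imwrite("pics/c9.png",np.hstack(out))
E
```

```text
41.9167 [ 0.184 -0.39   0.449]
top handle_grip 0.5 [-41.1  75.   38. ]
top notch_lock 0.62 [-12.7  81.3  38. ]
top fence_edge 0.67 [ -0.1 -66.4  50. ]
red 34 [-41.7  82.2  42. ]
red z 0.0444264227695057
side handle_grip 0.62 [-40.7  87.4  38. ]
side notch_lock 0.74 [-21.3  90.5  38. ]
side fence_edge 0.6 [ -9.  -60.1  50. ]
red 23 [-45.4  84.2  42. ]
red z 0.04284474566525609
```

View pics/c9.png

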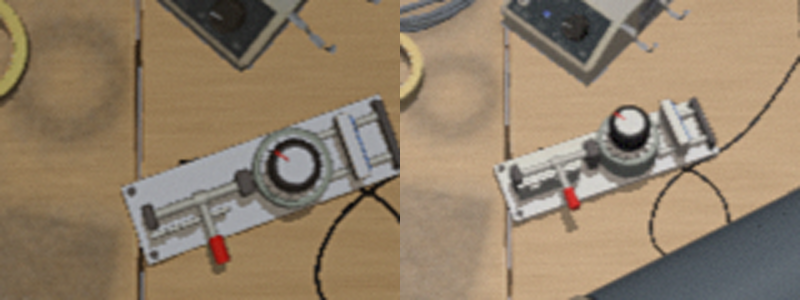

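Both crops show the red handle level at fixture y ≈ 82 mm, at (218,250) and (571,198), with the bolt home. The dial's red line has turned clockwise by about 130°, which matches the 2.26 rad I commanded.

```bash
python3 -c "
from cell import arm
print(arm.close_job())"
```

```text
the job is handed in; nothing more can be done
None
```

I turned the dial clockwise by five clicks, counted from the torque jumps, slid the bolt home with its handle down in the locking notch, and handed the job in after about 42 s; no verdict came back.

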